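Set the herb-watering valve half open on the landing

TASK

The herbs on the window sill should get half flow: turn the valve with the orange handle to half open, so that its handle lies over the green mark midway between closed (across its pipe) and open (along its pipe), and let go of it. Leave the blue-handled valve as it is set, and do not push or tip the glass jar.

Things in the scene. Friction and masses are not known exactly. Their poses are not given: they have to be found in the camera images.
- orange_handle (a joint): Angle (rad) of the orange handle of a quarter-turn ball valve, about a vertical axis: 0 closed (across its white pipe), 1.571 open (along its pipe, pointing to the robot's side), stops at both; grows anticlockwise seen from above. Half open 0.785: broad green mark on the valve's white dial. Starts at 0 to 0.45. Steady friction 0.2 N m (2.5 N at the bar's outer part), no spring, stays where left.
- orange_pivot (a point): Point on that handle's vertical axis at the bar's half height (99 mm above the work surface). Turns with the handle: z up, x along the bar to its free end. Bar: straight, level, 16 mm wide, 18 mm high, ends 120 mm from the axis; hub 32 mm across. Dial: 60 mm radius, top 72 mm above the work surface. Further out, 27 mm or more of free air under the bar: can be pinched from above 85 mm out.
- blue_tip (a point): Free end, at half height, of the blue handle of a second valve: same shape and height, end 120 mm from its own axis, 240 mm from the orange one's axis on one fixed dark board (280 x 500 mm, 18 mm thick, turned up to 0.25 rad). Which valve stands left changes. It may stand at any angle from closed to open, to be left so.
- jar: Lidded glass jar, loose, 84 mm diameter, 120 mm high, about 0.45 kg, on the work surface just left of the board; origin at the centre of its underside, z up. Other things near by: a low steel peg holder on the right and an orange scrubbing brush in front of the board.
Mind the look-alikes: they are no part of the job. What is shaped like the jar but purple or yellow is not meant.

How it is judged (in metres and radians):
At the end, for the whole second after the job is handed in: The orange handle rests within 12 degrees of half open (0.576 to 0.995 rad), let go and still; the end of the blue handle is within 15 mm of where it was, and the jar stands upright within 20 mm of where it was (value of joint orange_handle between 0.576 and 0.995 rad and velocity of joint orange_handle between -0.05 and 0.05 rad/s and distance of blue_tip from where it was at the start of the episode below 0.015 m and distance of jar from where it was at the start of the episode below 0.02 m and angle between jar's own z axis and vertical below 0.15 rad); the robot touches nothing.
It fails at once if the blue handle is turned (its end moves more than 15 mm) (distance of blue_tip from where it was at the start of the episode above 0.015 m).
It fails at once if the glass jar is pushed (more than 20 mm) or tipped (more than 0.3 rad) (distance of jar from where it was at the start of the episode above 0.02 m or angle between jar's own z axis and vertical above 0.3 rad).
It also fails if it takes over 32 s, if anything falls off the work surface, if the arm or the gripper's body presses on something with over 40 N, if the wrist force passes 120 N, or if a joint passes its speed limit or range.

ROBOT

A 6-joint arm with a two-finger parallel gripper is mounted at the origin on the work surface. World frame = base frame: x ahead of the robot, y to its left, z up, the work surface at z = 0. Lengths are in mm, angles in rad, forces in N, time in s.
With the tool pointing down it reaches from about 275 to 975 mm from the base axis. Payload 8.4 kg.
Tool frame: the origin (TCP) lies between the finger pads; the fingertips stand 22 mm ahead of it and the grasp point (between the pads) lies 3 mm ahead of it; z points along the fingers, y is the direction in which the jaws open and shut (so a half turn about z gives the same grasp; the last joint's range is limited). The gripper opens to 92 mm and grips with 3 to 60 N. Pads are 20 mm wide; open, the fingers measure 128 mm over their backs; the gripper's body (75 mm by 189 mm) begins 69 mm behind the grasp point.
Start: joints at [-1.331, 0.353, 1.633, -0, 1.155, -0.002], TCP at [149.655, -606.821, 236.583] pointing down, gripper open.
Joint ranges: [-2.63, 2.63], [-0.92, 2.1], [0.06, 2.66], [-1.3, 4.44], [0, 2.69], [-3.02, 3.02]. Speed limits (rad/s): [2.22, 2.22, 2.79, 3.14, 3.14, 3.14].

INTERFACE

Orientations are given as a 3x3 rotation matrix whose columns are the frame's x, y, z axes.
In Python, from bench import ctrl, camera, boxes_of, regions_of gives the robot as it stands.
- The arm moves only by the tool apply_moves, never from a script. Its arguments are lists of equal length, an entry for each row: "travel": the shift along the tool's x, y, z as a fraction of full scale, a list of three; "spin": the turn about the tool's z as a fraction of full scale; "jaw": the gripper command: -1 is fully open, 1 is shut, values between are in proportion. In form: {"travel": [[dx, dy, dz], ...], "spin": [spin, ...], "jaw": [jaw, ...]}. A call has 1 to 20 rows; each row is the pose to reach, as a shift and turn from the pose commanded when the call began, along the tool's axes at that moment; what a row does not reach only later rows make up. Full scale, the value 1, is 20 cm for a shift and 90 degrees for a turn. A row lasts 1/8 s, in which the tool goes at most 62.5 mm and 10.7 degrees, less where a joint would pass 70% of its speed; a pose out of reach is approached as far as the arm can. A call with a number of a shift or a turn outside -1 to 1 is refused whole. A call with a gripper value outside its range is refused whole. The fingers move at their own pace and stop on an object; "grip_force" is the grip in N (left out, the last holds). Time passes only in rows, so rows that repeat a pose let the fingers close. It gives the time, the measured TCP pose, the force and the opening at its end, in the units of the state.
- ctrl.observe(): the state, without advancing time (a new reading comes with each control period).
- camera(name): name is "scene" or "top"; returns a dict with "img" (480x640x3 uint8, blue, green, red), "K" (3x3 intrinsics, pixels), "R" (3x3) and "t" (3): a world point X has camera coordinates R X + t. Camera axes: x right, y down, z forward; pixel columns grow to the right and rows downward; lengths in mm; the calibration is good to about 2 mm. A picture is of the moment at which its call begins. There is no depth.
- ctrl.finish_job(): hands the job in, once; it reports no verdict.
Trained networks look in the newest picture that a camera, given by its name, has taken for a name from the list of things; names that differ only in an ending like _2 or _b are one class to them, and where a whole thing is asked for, a point or a joint stands for the part that bears it (a point fixed in the world has none). Each returns a list of dicts, best first, with "conf" (0 to 1); they miss things now and then, are a little off and sometimes report something else, mostly with a low value. They report only what shows in the picture. A call takes as long as a camera call. They do not tell look-alikes from the thing itself.
- boxes_of(camera, thing): "extent" ([left, top, width, height] in pixels, round what is visible of it).
- regions_of(camera, thing): "region" (480x640 bool, what is visible of it) and "extent" ([left, top, width, height] in pixels, round what is visible of it).
The state is a dict: "time": time; "q": joint angles; "qvel": joint speeds; "joint_efforts": joint torques, N m; "tcp_pos": TCP position; "orientation": TCP orientation; "contact_force": force on the tool from outside, world axes, zero at the start; "wrist_torque": the same for the moment, N m; "grip_width": opening from 0.0 (shut) to 1.0 (fully open).
Only numpy, scipy, OpenCV 4.12 (cv2) and the standard library are available. Lean on these libraries where they do the work, as an engineer would, in place of code of your own. Each camera call takes 0.05 s, during which the arm holds its last target.

## Working session

There is one attempt and no reset: what is moved stays moved. The work goes in short steps, Python scripts to look and compute and a tool call to move; the robot and the scene stay as the last step left them, time stands still between calls to the robot, and variables do not carry over. Pictures are saved under pics/ and viewed, and the job is handed in when it is done.

Besides the shell and the picture viewer there is one more tool, called by a JSON object that holds its "method" and its "body". apply_moves: Moves the arm, as the interface text tells. Its arguments: {"type":"object","properties":{"travel":{"type":"array"},"spin":{"type":"array"},"jaw":{"type":"array"},"grip_force":{"type":"number"}},"required":["travel","spin","jaw"]}

```bash
mkdir -p pics
cat > h.py <<'E'
from bench import ctrl, camera, boxes_of, regions_of
import numpy as np, cv2
def ray(c,uv,z):
    d=c['R'].T@np.linalg.inv(c['K'])@np.array([uv[0],uv[1],1.]); o=-c['R'].T@c['t']
    return o+d*(z-o[2])/d[2]
def proj(c,X):
    p=c['K']@(c['R']@np.array(X,float)+c['t']); return p[:2]/p[2]
E
python3 - <<'E'
from h import *
for n in ['scene','top']:
    c=camera(n); c['R']=np.array(c['R']);c['t']=np.array(c['t']);c['K']=np.array(c['K'])
    cv2.imwrite(f'pics/{n}0.png',c['img']); np.savez(f'{n}0.npz',**c)
    print(n,-c['R'].T@c['t'])
    for th in ['orange_handle','blue_tip','jar']:
        for b in regions_of(n,th)[:3]:
            m=b['region'];ys,xs=np.nonzero(m);print(th,round(b['conf'],2),np.round(b['extent']),xs.mean().round(1),ys.mean().round(1))
s=ctrl.observe();print(s['time'],s['tcp_pos'],s['orientation'],s['grip_width'])
E
```

```text
scene [895.58276574 -24.29947927 762.8688253 ]
orange_handle 0.89 [287. 241.  60.  56.] 314.5 271.6
blue_tip 0.67 [163. 310.  45.  85.] 184.9 357.5
jar 0.9 [351. 184.  48.  70.] 374.9 214.7
jar 0.82 [303. 143.  44.  68.] 325.4 177.7
jar 0.64 [418. 222.  56.  64.] 443.7 251.4
top [455.44533907 206.42023431 904.80519699]
orange_handle 0.94 [288. 196.  91.  34.] 337.7 212.5
blue_tip 0.91 [463. 165.  63.  67.] 494.3 194.8
blue_tip 0.29 [292. 196.  83.  35.] 336.6 212.9
jar 0.88 [195. 236.  60.  50.] 225.6 258.8
jar 0.79 [221. 311.  55.  60.] 246.2 342.8
jar 0.72 [158. 142.  64.  64.] 188.3 174.5
0.4 [ 149.66764937 -606.77437769  236.49733568] [[ 9.70910748e-01  2.39441683e-01 -3.48395576e-06]
 [ 2.39441680e-01 -9.70910736e-01  1.58749663e-04]
 [ 3.46286765e-05 -1.54965959e-04 -9.99999987e-01]] 0.9973276483217356
```

View pics/top0.png

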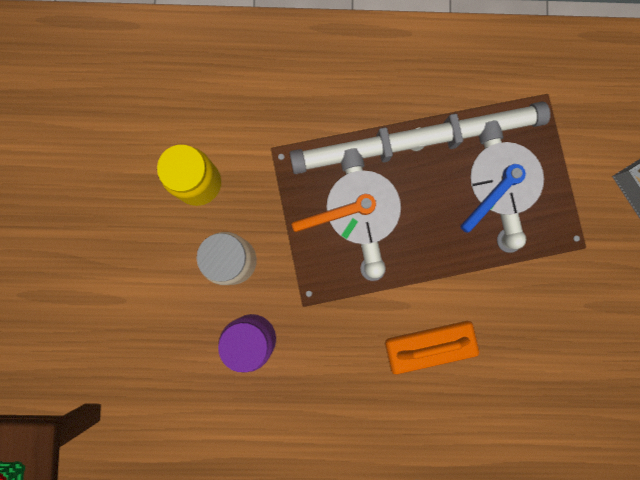

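View pics/scene0.png

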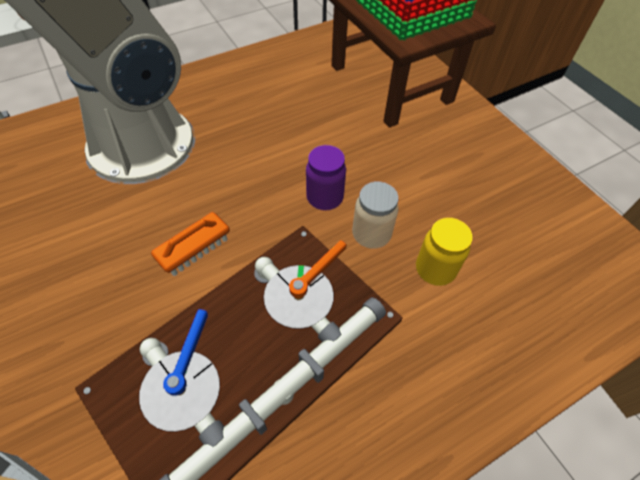

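Run:
```python
from h import *
c=dict(np.load('top0.npz'));s=dict(np.load('scene0.npz'))
def z(n,c,uv,h): p=ray(c,uv,h); print(n,p.round(1)); return p
P=z('pivot',c,(366,203),110);z('pivot scene',s,(298,285),110)
T=z('tip',c,(293.5,226.5),108);z('tip scene',s,(344,244),108)
d=T-P;print('bar ang',np.arctan2(d[1],d[0]),np.hypot(*d[:2]))
G=z('green',c,(349.5,228.5),72);D=z('dialc',c,(364,207),72)
for q in (P,D):
  g=G-q;print('green ang',np.arctan2(g[1],g[0]))
B=[z('b',c,p,18) for p in [(272,150),(303,306),(585,247),(548,95)]]
d=B[1]-B[0];print('board',np.arctan2(d[1],d[0])); d=B[2]-B[3];print(np.arctan2(d[1],d[0]));d=B[1]-B[2];print('left',np.arctan2(d[1],d[0]))
z('blk',c,(370,232),72)
# fixed boards
Bp=z('bluepivot',c,(515,173),110);z('bluetip',c,(466,228),108)
z('jar lid',c,(223.5,259),120);z('purple',c,(246,346),120);z('brush',c,(432,347),40)
# orange mask PCA from top
g=cv2.cvtColor(c['img'],cv2.COLOR_BGR2HSV);m=cv2.inRange(g,(3,200,120),(14,255,255));m[300:]=0
ys,xs=np.nonzero(m);k=(xs>285)&(xs<385)&(ys>180)&(ys<245);pts=np.array([ray(c,p,106)[:2] for p in zip(xs[k],ys[k])])
vx,vy,x0,y0=cv2.fitLine(pts.astype(np.float32),cv2.DIST_L2,0,.01,.01).ravel();print('line',np.arctan2(vy,vx),x0,y0)
```

```text
pivot [577.2 123.4 110. ]
pivot scene [579.4 124.8 110. ]
tip [538.6 234.3 108. ]
tip scene [545.6 234.8 108. ]
bar ang 1.9062535907419664 117.40377343880363
green [541.1 145.5  72. ]
dialc [576.5 122.6  72. ]
green ang 2.5932019038012974
green ang 2.567183757801641
b [680.1 277.7  18. ]
b [413.5 218.1  18. ]
b [ 523.5 -265.1   18. ]
b [ 790.9 -205.3   18. ]
board -2.9216251058861715
-2.9216494407119646
left 1.794635689519417
blk [536.2 112.4  72. ]
bluepivot [ 629.7 -108.6  110. ]
bluetip [542.1 -32.1 108. ]
jar lid [486.  337.6 120. ]
purple [357.9 299.8 120. ]
brush [351.6   4.4  40. ]
line -1.2413342 558.6203 174.5989
```

{"method": "apply_moves", "body": {"travel": [[0.726,-0.883,0],[0.726,-0.883,0],[0.726,-0.883,0],[0.726,-0.883,0]], "spin": [0,0,0,0], "jaw": [-0.1,-0.1,-0.1,-0.1], "grip_force": 20}}

```text
time: 0.9
tcp_pos: [248.9, -398.3, 236.7]
orientation: [[0.971, 0.24, 0.0], [0.24, -0.971, 0.0], [0.0, -0.0, -1.0]]
contact_force: [0.2, -0.8, 0.9]
grip_width: 0.586
```

{"method": "apply_moves", "body": {"travel": [[0.726,-0.883,0],[0.726,-0.883,0],[0.726,-0.883,0],[0.726,-0.883,0]], "spin": [0,0,0,0], "jaw": [-0.1,-0.1,-0.1,-0.1]}}

```text
time: 1.4
tcp_pos: [347.6, -192.2, 236.9]
orientation: [[0.971, 0.24, 0.001], [0.24, -0.971, -0.0], [0.001, 0.0, -1.0]]
contact_force: [-0.0, -0.1, -0.3]
grip_width: 0.553
```

{"method": "apply_moves", "body": {"travel": [[0.726,-0.883,0],[0.726,-0.883,0],[0.726,-0.883,0],[0.726,-0.883,0]], "spin": [0,0,0,0], "jaw": [-0.1,-0.1,-0.1,-0.1]}}

```text
time: 1.9
tcp_pos: [446.6, 14.4, 236.9]
orientation: [[0.97, 0.241, 0.001], [0.241, -0.97, 0.0], [0.001, 0.0, -1.0]]
contact_force: [-0.4, 0.1, 0.4]
grip_width: 0.55
```

{"method": "apply_moves", "body": {"travel": [[0.726,-0.883,0],[0.726,-0.883,0],[0.726,-0.883,0],[0.726,-0.883,0],[0.726,-0.883,0],[0.726,-0.883,0],[0.726,-0.883,0],[0.726,-0.883,0],[0.726,-0.883,0],[0.726,-0.883,0]], "spin": [-1,-1,-1,-1,-1,-1,-1,-1,-1,-1], "jaw": [-0.1,-0.1,-0.1,-0.1,-0.1,-0.1,-0.1,-0.1,-0.1,-0.1]}}

```text
time: 3.15
tcp_pos: [544.4, 218.1, 236.6]
orientation: [[-0.239, 0.971, 0.0], [0.971, 0.239, 0.0], [0.0, 0.0, -1.0]]
contact_force: [-1.1, 0.8, -0.6]
grip_width: 0.551
```

{"method": "apply_moves", "body": {"travel": [[0,0,0.3],[0,0,0.55],[0,0,0.673],[0,0,0.673],[0,0,0.673]], "spin": [-0.059,-0.059,-0.059,-0.059,-0.059], "jaw": [-0.1,-0.1,-0.1,-0.1,-0.1]}}

```text
time: 3.78
tcp_pos: [545.2, 218.4, 103.1]
orientation: [[-0.327, 0.945, 0.001], [0.945, 0.327, 0.001], [0.0, 0.001, -1.0]]
contact_force: [0.2, -0.0, 0.2]
grip_width: 0.549
```

Run:
```python
from h import *
c=camera('scene');cv2.imwrite('pics/s1.png',cv2.resize(c['img'][130:370,150:470],(800,600)))
s=ctrl.observe();print(s['tcp_pos'],s['contact_force'])
```

```text
[545.41560209 218.47453642 103.47096367] [ 0.42272278 -0.40697823 -0.52218631]
```

View pics/s1.png

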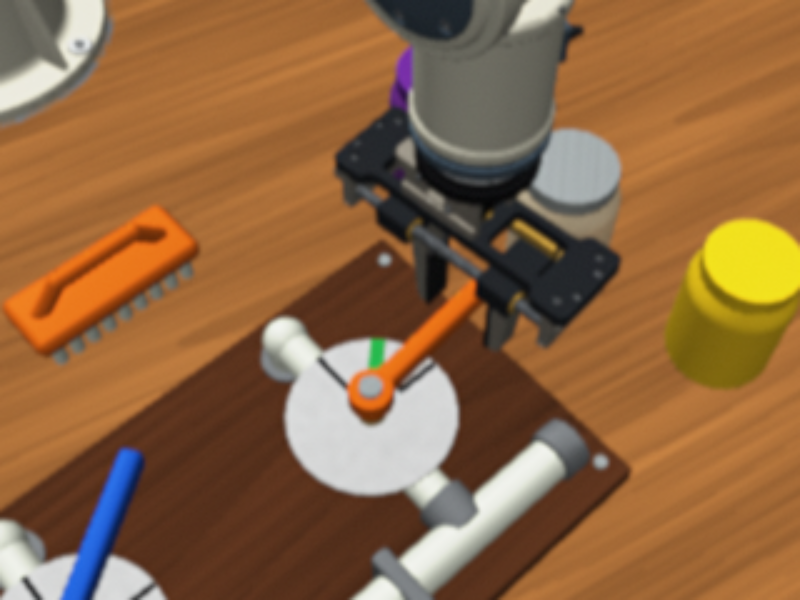

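{"method": "apply_moves", "body": {"travel": [[0,0,0],[0,0,0],[0,0,0],[0,0,0],[0,0,0],[0,0,0]], "spin": [0,0,0,0,0,0], "jaw": [1,1,1,1,1,1], "grip_force": 15}}

```text
time: 4.58
tcp_pos: [544.7, 218.3, 102.2]
orientation: [[-0.328, 0.945, 0.001], [0.945, 0.328, 0.0], [0.0, 0.001, -1.0]]
contact_force: [-0.1, 0.5, 3.0]
grip_width: 0.176
```

{"method": "apply_moves", "body": {"travel": [[-0.003,-0.056,0],[-0.0125,-0.111,0],[-0.028,-0.165,0],[-0.0495,-0.217,0],[-0.0765,-0.2655,0],[-0.108,-0.3105,0],[-0.108,-0.3105,0],[-0.108,-0.3105,0]], "spin": [-0.071,-0.143,-0.214,-0.285,-0.357,-0.427,-0.427,-0.427], "jaw": [1,1,1,1,1,1,1,1]}}

```text
time: 5.58
tcp_pos: [493.6, 177.4, 102.2]
orientation: [[-0.843, 0.538, 0.001], [0.538, 0.843, -0.0], [-0.001, 0.001, -1.0]]
contact_force: [3.8, -1.6, 0.4]
grip_width: 0.172
```

Run:
```python
from h import *
c=camera('scene');cv2.imwrite('pics/s2.png',cv2.resize(c['img'][130:370,150:470],(800,600)))
s=ctrl.observe();print(s['tcp_pos'],s['contact_force'],s['grip_width'])
```

```text
[493.62935422 177.41400092 102.19592409] [ 4.34629085 -2.59180783  0.99952646] 0.17315092124068024
```

View pics/s2.png

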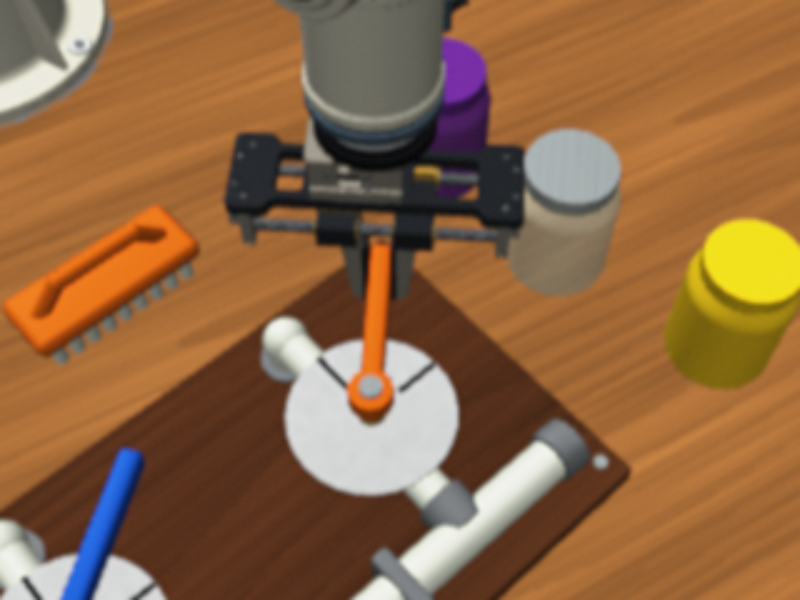

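{"method": "apply_moves", "body": {"travel": [[0,0,0],[0,0,0],[0,0,0],[0,0,0],[0,0,0],[0,0,-0.1],[0,0,-0.35],[0,0,-0.6],[0,0,-0.8],[0,0,-0.8]], "spin": [0,0,0,0,0,0,0,0,0,0], "jaw": [-0.1,-0.1,-0.1,-0.1,-0.1,-0.1,-0.1,-0.1,-0.1,-0.1]}}

```text
time: 6.88
tcp_pos: [494.5, 177.9, 265.3]
orientation: [[-0.844, 0.536, 0.006], [0.536, 0.844, 0.002], [-0.004, 0.005, -1.0]]
contact_force: [-0.1, 0.3, -0.6]
grip_width: 0.551
```

{"method": "apply_moves", "body": {"travel": [[0.4,-1,0],[0.4,-1,0],[0.4,-1,0],[0.4,-1,0],[0.4,-1,0]], "spin": [0,0,0,0,0], "jaw": [-0.1,-0.1,-0.1,-0.1,-0.1]}}

```text
time: 7.5
tcp_pos: [316.5, 50.6, 261.2]
orientation: [[-0.843, 0.537, -0.001], [0.537, 0.843, -0.0], [0.001, -0.001, -1.0]]
contact_force: [0.4, 0.1, 0.8]
grip_width: 0.555
```

Run:
```python
from h import *
for n in ('scene','top'):
    c=camera(n);cv2.imwrite(f'pics/{n}3.png',c['img'])
g=cv2.cvtColor(c['img'],cv2.COLOR_BGR2HSV);m=cv2.inRange(g,(3,200,120),(14,255,255));m[300:]=0
ys,xs=np.nonzero(m);k=(xs>285)&(xs<385)&(ys>180)&(ys<290);pts=np.array([ray(c,p,106)[:2] for p in zip(xs[k],ys[k])])
vx,vy,x0,y0=cv2.fitLine(pts.astype(np.float32),cv2.DIST_L2,0,.01,.01).ravel();a=np.arctan2(vy,vx)%np.pi;print('handle',a-1.791)
for th in ['orange_handle','blue_tip','jar']:
    for b in boxes_of('top',th)[:3]: print(th,b['conf'],np.round(b['extent']))
s=ctrl.observe();print(s['time'],s['tcp_pos'],s['contact_force'],abs(s['qvel']).max() if hasattr(s['qvel'],'max') else s['qvel'])
```

```text
handle 0.7962307
orange_handle 0.9 [320. 196.  58.  73.]
blue_tip 0.96 [462. 163.  62.  72.]
jar 0.95 [194. 234.  63.  50.]
jar 0.92 [158. 144.  64.  65.]
jar 0.66 [223. 314.  52.  58.]
7.75 [318.94142043  51.81717484 261.80817475] [0.10679283 0.14076133 0.08651139] 0.0032540264409822487
```

View pics/top3.png

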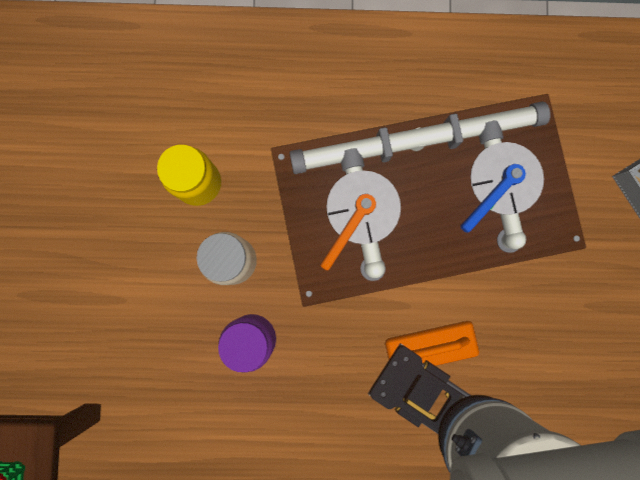

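View pics/scene3.png

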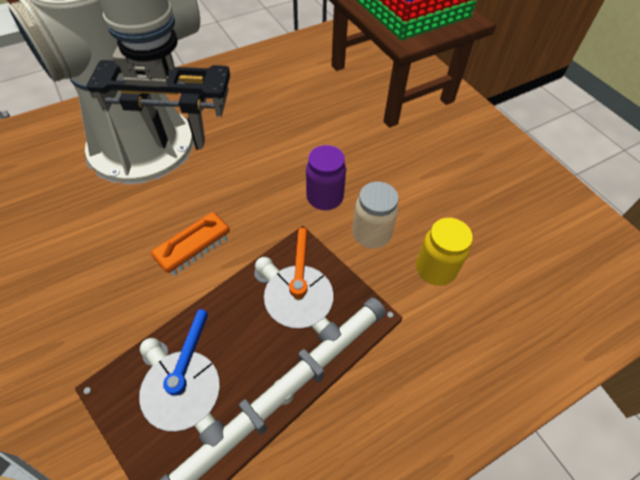

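The top view shows the orange handle running from (366,203) to (325,268), covering the green mark. The blue handle, with its tip at (466,228), and the jar at (224,259) are where they started, and the arm is clear of everything.

```bash
python3 -c "
from h import *
print(ctrl.finish_job())"
```

```text
the job is handed in; nothing more can be done
None
```

The orange valve is set to about half open. I pinched its handle 100 mm out from the axis, turned it about 0.67 rad, let go and backed the arm away. I then handed the job in at about 7.8 s.

- **Orange handle:** the last top picture puts it at about 0.80 rad (target 0.785, allowed 0.576 to 0.995), and it covers the green mark.
- **Blue handle and jar:** both look unmoved in the pictures, to within a pixel or two of where they started.
- **Robot:** it was at rest and touching nothing, with the contact force near zero.

None of my checks failed or disagreed. Handing in gives no verdict.

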